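# Stop the stage, load the sample carrier, release the stop

### The job

Press the red mushroom stop button on the yellow box down until it latches and stays down. With the stop latched, slide the orange sample carrier all the way home into the black dock and let go of it; then twist the button's red head clockwise to unlatch it, so that it springs fully back up. Leave the other things on the bench where they are.

Things in the scene. Friction and masses are not known exactly. Their poses are not given: they have to be found in the camera images.
- station: yellow stop-button box, 74 x 74 mm, 56 mm high, fixed to the bench; origin at the centre of its underside, z up. The red mushroom stands in the middle of its top, on a black collar of 34 mm diameter and 5 mm height.
- stop_top (a point): centre of the top face of the red mushroom head. Head: round, 40 mm diameter, grip band 13 mm high from 4 to 17 mm below this point, whole head 20 mm thick. This point is 96 mm above the bench when the button is up and about 86 mm when latched (then the head's underside is 10 mm above the box). It turns with the head.
- stop_button (a joint): how far the mushroom is pushed down, m: 0 up, 0.0125 hard stop. A spring pushes it up (about 6 N needed to push it fully home, plus a click at mid travel); pushed beyond about 0.011 it latches and then rests at about 0.0095 by itself.
- stop_cap (a joint): turn of the mushroom head, rad, growing clockwise seen from above: 0 at rest, stop at 1.2. A weak spring (under 0.06 N m) turns it back. A latched button is unlatched at 0.8 or more; it springs up once the grip is opened.
- dock: fixed loading dock: aluminium base plate 170 x 100 mm, 6 mm thick (dock x -100 to +70 mm), on it a black sleeve, mouth at x = 0 open to dock -x, inside 65 mm wide, z 6 to 19 mm, 55 mm deep to the end stop; outside 91 mm wide, 26 mm high. Black guides flare the mouth to 79 mm at x = -32 mm. Origin on the bench under the middle of the mouth; x points into the sleeve, z up.
- carrier: loose orange sample carrier, 0.12 kg: flat plate 110 x 60 x 8 mm with a steel disc inlaid in its front half, and an upright grip fin. Origin at the centre of its underside; x points to the front end that goes into the dock, z up. Fully home, its origin lies over the dock's origin, 6 mm above the bench, axes parallel.
- fin (a point): grip point on the carrier's upright fin, at carrier (-33, 0, 30) mm. The fin is 26 mm long (carrier x), 12 mm thick (carrier y) and reaches from 8 to 41 mm above the carrier's underside; grip it across its thickness.
- disc_a: bystander: loose steel disc, 52 mm diameter, 8 mm high, near left
- disc_b: bystander: loose steel disc, same size, near right
- disc_c: bystander: loose steel disc, same size, far left
- bush_a: bystander: loose brass bush, 24 mm diameter, 20 mm high, left of the middle
- bush_b: bystander: loose brass bush, same size, right of the middle
- caliper: bystander: loose caliper, 230 mm long, 12 mm high, at the far side
- mouse: bystander: loose black computer mouse, 100 x 58 mm, 34 mm high, at the far right
Mind the look-alikes: they are no part of the job. Of the things that look like the station, take the one that is farthest to the robot's right at the start. There is more than one size of the carrier; the one meant has the size given above.

How it is judged:
On the way, in this order (a step that is already met when the one before it is completed fails the run):
1. the stop button is pushed down and latched (joint stop_button beyond 8.5 mm), no finger on the station, for 0.2 s (value of joint stop_button above 0.0085 m and contact force between the fingers and station below 0.2 N), for 0.2 s.
2. with the button still latched, the carrier is home in the dock (at most 5 mm short, flat, let go) for 0.2 s (value of joint stop_button above 0.0085 m and x of carrier in the frame of dock between -0.005 and 0.004 m and y of carrier in the frame of dock between -0.006 and 0.006 m and z of carrier in the frame of dock below 0.011 m and angle between carrier's own z axis and vertical below 0.1 rad and contact force between the fingers and carrier below 0.2 N), for 0.2 s.
3. the head is turned clockwise by more than 0.5 rad (value of joint stop_cap above 0.5 rad), for 0.05 s.
At the end, for the whole second after the job is handed in: The button is back up (within 2 mm of its top position), and the carrier lies at rest, flat in the dock's sleeve, at most 5 mm short of fully home (within 6 mm sideways) (value of joint stop_button below 0.002 m and x of carrier in the frame of dock between -0.005 and 0.004 m and y of carrier in the frame of dock between -0.006 and 0.006 m and z of carrier in the frame of dock below 0.011 m and angle between carrier's own z axis and vertical below 0.1 rad and linear speed of carrier below 0.02 m/s); the robot touches nothing.
It fails at once if a bystander (disc, bush, caliper or mouse) is moved by more than 30 mm (distance of any of disc_a, disc_b, disc_c, bush_a, bush_b, caliper, mouse from where it was at the start of the episode above 0.03 m).
It also fails if it takes over 64 s, if anything falls off the work surface, if the arm or the gripper's body presses on something with over 40 N, if the wrist force passes 120 N, or if a joint passes its speed limit or range.

### The arm

A 7-joint arm with a two-finger parallel gripper is mounted at the origin on the work surface. World frame = base frame: x ahead of the robot, y to its left, z up, the work surface at z = 0. Lengths are in m, angles in rad, forces in N, time in s.
With the tool pointing down it reaches from about 0.425 to 0.875 m from the base axis. Payload 4.7 kg.
Tool frame: the origin (TCP) lies at the very end of the fingers, on their centre line; the grasp point (between the pads) lies 19 mm behind it; z points along the fingers, y is the line along which they close (so a half turn about z gives the same grasp; the last joint's range is limited). The gripper opens to 85 mm and grips with 20 to 120 N. Pads are 22 mm wide; open, the fingers measure 114 mm over their backs; the gripper's body (76 mm by 85 mm) begins 54 mm behind the grasp point. The pads swing forward as they close: fully open they stand 13 mm farther back than shut.
Start: joints at [1.221, 0.321, -0.07, 1.45, 0.023, 1.371, -0.057], TCP at [0.231, -0.607, 0.231] pointing down, gripper open.
Joint ranges: [-2.86, 2.86], [-0.3, 2.09], [-1.38, 1.24], [0.06, 2.45], [-1.56, 4.7], [0.09, 2.05], [-2.69, 2.69]. Speed limits (rad/s): [2.57, 2.57, 3.14, 3.14, 3.14, 3.14, 3.14].

### API

Orientations are given as a unit quaternion [w, x, y, z].
In Python, from workcell import robot, viewer gives the robot as it stands.
- The arm moves only by the tool drive_tool, never from a script. Its argument "rows" is a list of rows, each a list of 7 numbers: the finger opening in mm, from 0 to 85.4, then the shift along the tool's x, y, z in units of 200 mm (1.0 is 200 mm), then the turn, a rotation vector about the tool's x, y, z in units of pi/4 rad (1.0 is pi/4 rad). In form: [[grip, tx, ty, tz, rx, ry, rz], ...]. A call has 1 to 8 rows; each row is the pose to reach, as a shift and turn from the pose commanded when the call began, along the tool's axes at that moment; what a row does not reach only later rows make up. A row lasts 1/10 s, in which the tool goes at most 50 mm and 8.59 degrees, less where a joint would pass 70% of its speed; a pose out of reach is approached as far as the arm can. A call with a number of a shift or a turn outside -1 to 1 is refused whole. A call with a gripper value outside its range is refused whole. The fingers move at their own pace and stop on an object; "force" is the grip in N (left out, the last holds). Time passes only in rows, so rows that repeat a pose let the fingers close. It gives the time, the measured TCP pose, the force, the opening and the grip force at its end, in the units of the state.
- robot.sense(): the state, without advancing time (a new reading comes with each control period).
- viewer.capture(name): name is "scene" or "side" or "wrist"; returns a dict with "color" (400x640x3 uint8, blue, green, red), "depth" (400x640 float32, m along the optical axis (not along the pixel's ray), 0 where there is no reading), "fx", "fy", "cx", "cy" (pixels), "eye" and "orientation" of the camera in the world; the wrist camera has in their place "T_tool_cam" (4x4, takes a point from camera to tool coordinates, whose origin is the TCP and whose axes are the flange's). Camera axes: x right, y down, z forward; pixel columns grow to the right and rows downward; lengths in m; the calibration is good to about 2 mm. A picture is of the moment at which its call begins: read the wrist's pose just before it.
- robot.close_job(): hands the job in; it is judged then, once.
The state is a dict: "time_s": time; "joints": joint angles; "qd": joint speeds; "effort": joint torques, N m; "tcp_pos": TCP position; "orientation": TCP orientation; "contact_force": force on the tool from outside, world axes, zero at the start; "torque": the same for the moment, N m; "grip_width": finger opening in m; "finger_force": force on a finger pad.
Only numpy, scipy, OpenCV 4.12 (cv2) and the standard library are available. Lean on these libraries where they do the work, as an engineer would, in place of code of your own. Each camera call takes 0.05 s, during which the arm holds its last target. There are 200 camera calls.

## Working session

There is one attempt and no reset: what is moved stays moved. The work goes in short steps, Python scripts to look and compute and a tool call to move; the robot and the scene stay as the last step left them, time stands still between calls to the robot, and variables do not carry over. Pictures are saved under pics/ and viewed, at most 10 in all, crops included, and the job is handed in when it is done.

Besides the shell and the picture viewer there is one more tool, called after "Emit:" in YAML: its name, and indented under it one key for each argument. drive_tool: Moves the arm, as the interface text tells. Its arguments: {"type":"object","properties":{"rows":{"type":"array"},"force":{"type":"number"}},"required":["rows"]}

```bash
mkdir -p pics; cat > h.py <<'E'
import numpy as np, cv2
from scipy.spatial.transform import Rotation as R
from workcell import robot, viewer
def q2R(q): return R.from_quat([q[1],q[2],q[3],q[0]]).as_matrix()
def grab(n,f):
    s=robot.sense(); c=viewer.capture(n)
    if n=='wrist':
        T=np.eye(4);T[:3,:3]=q2R(s['orientation']);T[:3,3]=s['tcp_pos'];T=T@np.array(c['T_tool_cam'])
    else:
        T=np.eye(4);o=np.array(c['orientation']);T[:3,:3]=o if o.shape==(3,3) else q2R(o);T[:3,3]=c['eye']
    cv2.imwrite(f'pics/{f}.png',c['color']); np.savez(f'pics/{f}.npz',T=T,depth=c['depth'],color=c['color'],k=[c['fx'],c['fy'],c['cx'],c['cy']])
def load(f): return np.load(f'pics/{f}.npz')
def cloud(f):
    d=load(f);k=d['k'];D=d['depth'];v,u=np.mgrid[:400,:640]
    P=np.stack([(u-k[2])/k[0]*D,(v-k[3])/k[1]*D,D],-1)
    return P@d['T'][:3,:3].T+d['T'][:3,3],d['color'],D
def ray(f,u,v,z):
    d=load(f);k=d['k'];r=d['T'][:3,:3]@np.array([(u-k[2])/k[0],(v-k[3])/k[1],1]);e=d['T'][:3,3]
    return e+r*(z-e[2])/r[2]
E
python3 - <<'E'
from h import *
for n in ['scene','side','wrist']: grab(n,n+'0')
print(robot.sense()); 
for n in ['scene0','side0','wrist0']: print(load(n)['T'].round(3),load(n)['k'])
a=cv2.imread('pics/scene0.png');b=cv2.imread('pics/side0.png')
E
```

```text
{'time_s': 0.15, 'joints': array([ 1.22108982,  0.32165687, -0.07009544,  1.45140139,  0.02259966,
        1.37080874, -0.0569428 ]), 'qd': array([-1.74854808e-03, -2.11210477e-03,  5.18678949e-05, -5.21662115e-03,
        3.22993072e-04, -9.89147107e-04,  1.19414427e-03]), 'effort': array([-5.07044351e-04, -4.94092977e+01, -3.83395711e-01, -3.14689243e+01,
        1.30473464e-02,  8.22810311e-03, -3.97658005e-05]), 'tcp_pos': array([ 0.23110872, -0.60708514,  0.23046883]), 'orientation': array([-7.22795756e-04,  9.83501642e-01,  1.80897672e-01, -1.75420586e-04]), 'contact_force': array([0.74540051, 0.74763611, 0.28110899]), 'torque': array([-0.02541871,  0.03702218,  0.00982034]), 'finger_force': 0.0, 'grip_width': 0.08546084831665515}
[[ 0.852  0.279 -0.442  1.024]
 [ 0.522 -0.492  0.696 -0.725]
 [-0.023 -0.824 -0.565  0.672]
 [ 0.     0.     0.     1.   ]] [446.71377034 446.71377034 322.03103675 195.11049609]
[[-0.848 -0.258  0.463  0.119]
 [-0.53   0.435 -0.728  0.725]
 [-0.014 -0.863 -0.506  0.586]
 [ 0.     0.     0.     1.   ]] [377.7164025  377.7164025  317.30425552 201.80839539]
[[ 0.355 -0.897 -0.265  0.297]
 [-0.935 -0.341 -0.098 -0.582]
 [-0.002  0.282 -0.959  0.372]
 [ 0.     0.     0.     1.   ]] [350.4101009  350.4101009  322.77847997 209.21808145]
```

View pics/scene0.png

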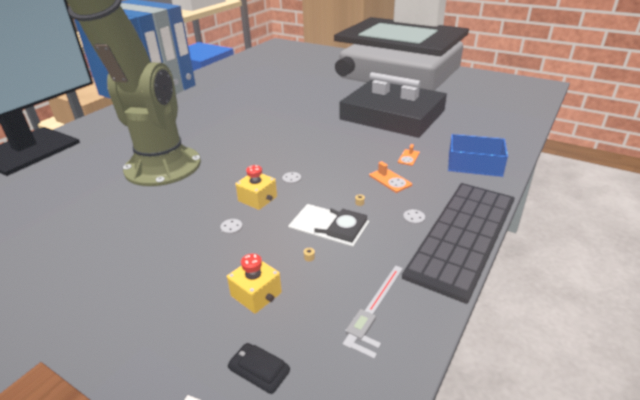

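View pics/side0.png

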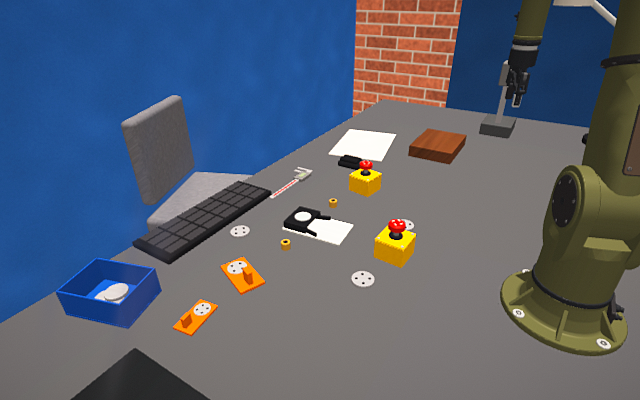

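The scene picture shows two stations: (256,188) and (254,282). The rightmost should be the one at (254,282), next to the mouse. There are two carriers, at (390,178) and a smaller one at (408,155). The dock is around (330,222). I'll measure all of them.

```bash
python3 - <<'E'
from h import *
for f in ['scene0','side0']:
    P,c,D=cloud(f); h=cv2.cvtColor(c,cv2.COLOR_BGR2HSV); H,S,V=[h[...,i].astype(int) for i in range(3)]
    ok=(D>0)&(D<2)&(P[...,2]<.15)&(P[...,2]>-.02)&(abs(P[...,1])<.7)&(P[...,0]>.2)&(P[...,0]<1.1)
    for nm,m in dict(red=((H<4)|(H>174))&(S>170)&(V>90),orange=(H>=6)&(H<=16)&(S>190)&(V>120),yellow=(H>=19)&(H<=30)&(S>150)&(V>90)).items():
        n,l,st,ce=cv2.connectedComponentsWithStats((m&ok).astype(np.uint8))
        for i in range(1,n):
            if st[i,4]<40: continue
            q=P[l==i]; zt=np.percentile(q[:,2],95)
            out=[f,nm,st[i,4],ce[i].round(),'lo',np.percentile(q,2,0).round(3),'hi',np.percentile(q,98,0).round(3)]
            t=q[(q[:,2]>zt-.004)] if nm!='orange' else q[q[:,2]<.014]
            if len(t)>5:
                r=cv2.minAreaRect((t[:,:2]*1000).astype(np.float32)); out+=['rect',np.round(r[0]),np.round(r[1]),round(r[2],1)]
            print(*out)
a=cv2.imread('pics/side0.png')[195:335,160:360];b=cv2.imread('pics/scene0.png')[130:320,220:440]
cv2.imwrite('pics/crop.png',np.hstack([cv2.resize(a,(400,400*140//200*1)),cv2.resize(b,(324,280))]))
E
```

```text
scene0 yellow 742 [253. 294.] lo [ 0.533 -0.306  0.007] hi [ 0.608 -0.246  0.054] rect [ 581. -290.] [90. 46.] 31.7
side0 red 87 [366. 165.] lo [ 0.547 -0.275  0.08 ] hi [ 0.584 -0.244  0.098] rect [ 565. -259.] [35. 30.] 22.1
side0 red 165 [397. 226.] lo [ 0.338 -0.006  0.081] hi [0.373 0.025 0.098] rect [357.   9.] [35. 31.] 19.9
side0 orange 55 [420. 141.] lo [ 0.485 -0.695  0.044] hi [ 0.536 -0.595  0.049]
side0 orange 171 [445. 146.] lo [ 0.385 -0.695  0.044] hi [ 0.469 -0.593  0.049]
side0 orange 107 [242. 284.] lo [0.565 0.254 0.001] hi [0.679 0.304 0.01 ] rect [621. 283.] [122.  52.] 6.4
side0 orange 119 [248. 278.] lo [0.581 0.25  0.008] hi [0.612 0.28  0.041] rect [601. 265.] [22. 46.] 44.6
side0 orange 94 [196. 324.] lo [0.593 0.359 0.002] hi [0.633 0.444 0.008] rect [602. 408.] [92. 39.] 69.8
side0 orange 119 [186. 321.] lo [0.611 0.415 0.006] hi [0.629 0.435 0.03 ] rect [621. 423.] [22. 34.] 57.6
side0 yellow 655 [365. 182.] lo [ 0.526 -0.293  0.002] hi [ 0.607 -0.222  0.059] rect [ 567. -264.] [74. 76.] 82.2
side0 yellow 1094 [394. 248.] lo [ 0.319 -0.025  0.003] hi [0.394 0.044 0.059] rect [357.   6.] [78. 74.] 86.7
```

View pics/crop.png

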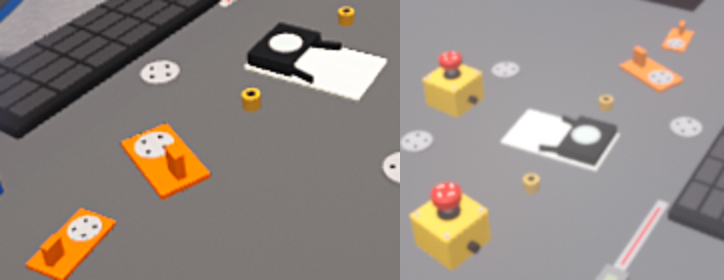

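The station meant is the one at about (0.567,-0.262): it has the lower y, and the other sits at y=+0.01. The carrier meant is the one at about (0.62,0.28). It measures roughly 115x55 mm, against about 92x39 mm for the small one at (0.60,0.41). I'm moving to the station now.

Emit:
drive_tool:
  rows:
    - [0,0.25,-0.11,0,0,0,0]
    - [0,0.5,-0.22,0,0,0,0]
    - [0,0.75,-0.34,0,0,0,0]
    - [0,0.95,-0.43,0,0,0,0]
    - [0,0.95,-0.43,0,0,0,0]
  force: 30

```text
time_s: 0.65
tcp_pos: [0.3847, -0.4527, 0.2314]
orientation: [-0.001, 0.982, 0.186, 0.002]
contact_force: [0.6, 0.1, 0.3]
grip_width: 0.0122
finger_force: 0.0
```

Emit:
drive_tool:
  rows:
    - [0,0.25,-0.12,0,0,0,0]
    - [0,0.5,-0.24,0,0,0,0]
    - [0,0.7,-0.4,0,0,0,0]
    - [0,0.86,-0.57,0,0,0,0]
    - [0,0.86,-0.57,0,0,0,0]
    - [0,0.86,-0.57,0,0,0,0]

```text
time_s: 1.25
tcp_pos: [0.4994, -0.2895, 0.2313]
orientation: [-0.0, 0.983, 0.183, -0.0]
contact_force: [-0.3, -1.0, -0.5]
grip_width: 0.0001
finger_force: 0.0
```

```bash
python3 - <<'E'
from h import *
grab('wrist','w1'); print(robot.sense())
P,c,D=cloud('w1'); h=cv2.cvtColor(c,cv2.COLOR_BGR2HSV); H,S,V=[h[...,i].astype(int) for i in range(3)]
m=((H<4)|(H>174))&(S>150)&(V>80)&(D>0)
q=P[m]; print(len(q))
t=q[q[:,2]>.092] ; print(np.percentile(q[:,2],[5,50,95]),cv2.minEnclosingCircle((t[:,:2]*1000).astype(np.float32)),t.mean(0))
m=(H>19)&(H<31)&(S>150)&(abs(P[...,2]-.056)<.005); t=P[m]; print(len(t),cv2.minAreaRect((t[:,:2]*1000).astype(np.float32)))
E
```

```text
{'time_s': 1.3, 'joints': array([ 0.76807972,  0.18382738, -0.32252732,  1.62810731,  0.06065076,
        1.33960537, -0.76940818]), 'qd': array([ 0.032278  ,  0.00624923,  0.04142641, -0.00411682,  0.00945831,
       -0.00105136,  0.00162199]), 'effort': array([-2.05941327e+00, -4.06513560e+01, -3.52132313e+00, -3.10934901e+01,
       -3.00694769e-01,  2.68849260e-03, -4.02187218e-02]), 'tcp_pos': array([ 0.49814716, -0.29211219,  0.23117324]), 'orientation': array([ 3.53667309e-04,  9.83420972e-01,  1.81336406e-01, -4.16928567e-04]), 'contact_force': array([-0.01110298, -0.70562659,  0.51285423]), 'torque': array([-0.03982563,  0.00855098,  0.03278873]), 'finger_force': 0.0, 'grip_width': 0.0002602806578808004}
1599
[0.0919113  0.09416986 0.09580083] ((564.0108032226562, -265.84246826171875), 18.770530700683594) [ 0.56421438 -0.26526823  0.09421232]
6408 ((462.0577087402344, -156.45938110351562), (100.16851043701172, 398.90972900390625), 43.15956497192383)
```

View pics/w1.png

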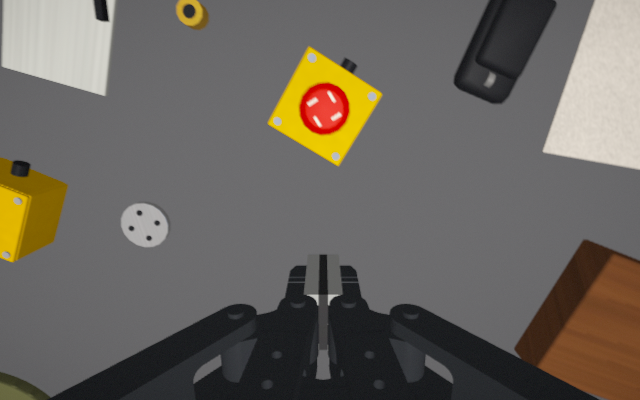

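The wrist picture shows the head at about (324,107), which measures to (0.5645,-0.2655) with its top at 0.095. I'll press it with closed fingers.

Emit:
drive_tool:
  rows:
    - [0,0.18,0,0.2,0,0,0]
    - [0,0.355,0,0.4,0,0,0]
    - [0,0.355,0,0.55,0,0,0]
    - [0,0.355,0,0.62,0,0,0]
    - [0,0.355,0,0.62,0,0,0]

```text
time_s: 1.8
tcp_pos: [0.5616, -0.2687, 0.1046]
orientation: [-0.001, 0.984, 0.179, -0.003]
contact_force: [-0.7, -0.1, 0.6]
grip_width: 0.0
finger_force: 0.0
```

Emit:
drive_tool:
  rows:
    - [0,0,0,0.03,0,0,0]
    - [0,0,0,0.06,0,0,0]
    - [0,0,0,0.08,0,0,0]
    - [0,0,0,0.1,0,0,0]
    - [0,0,0,0.1,0,0,0]

```text
time_s: 2.3
tcp_pos: [0.5651, -0.2675, 0.088]
orientation: [0.001, 0.984, 0.181, 0.001]
contact_force: [-0.5, -0.8, 2.7]
grip_width: 0.0002
finger_force: 1.4
```

Contact made, and the spring is pushing back. I'll press to the stop.

Emit:
drive_tool:
  rows:
    - [0,0,0,0.01,0,0,0]
    - [0,0,0,0.02,0,0,0]
    - [0,0,0,0.03,0,0,0]
    - [0,0,0,0.03,0,0,0]
    - [0,0,0,0.03,0,0,0]

```text
time_s: 2.8
tcp_pos: [0.5653, -0.2673, 0.0832]
orientation: [0.001, 0.984, 0.181, 0.001]
contact_force: [-2.8, -1.4, 11.2]
grip_width: -0.0
finger_force: 5.8
```

It's at the hard stop: 11 N and z = 0.083. I'll lift off and look.

Emit:
drive_tool:
  rows:
    - [0,0,0,-0.1,0,0,0]
    - [0,0,0,-0.3,0,0,0]
    - [0,-0.1,0,-0.5,0,0,0]
    - [0,-0.3,0,-0.75,0,0,0]
    - [0,-0.3,0,-0.75,0,0,0]

```text
time_s: 3.3
tcp_pos: [0.508, -0.2896, 0.2353]
orientation: [0.002, 0.984, 0.18, 0.001]
contact_force: [-0.1, -0.6, 0.1]
grip_width: -0.0005
finger_force: 0.0
```

```bash
python3 - <<'E'
from h import *
grab('wrist','w2'); s=robot.sense();print(s['tcp_pos'],s['contact_force'],s['time_s'])
P,c,D=cloud('w2'); h=cv2.cvtColor(c,cv2.COLOR_BGR2HSV); H,S,V=[h[...,i].astype(int) for i in range(3)]
m=((H<4)|(H>174))&(S>150)&(V>80)&(D>0)
q=P[m]; print(len(q),np.percentile(q[:,2],[5,50,95]),cv2.minEnclosingCircle((q[:,:2]*1000).astype(np.float32)))
E
```

```text
[ 0.50774229 -0.28991947  0.23528097] [ 0.29688757 -1.38832362  1.34542657] 3.35
1430 [0.08313744 0.08523962 0.08679303] ((563.7188110351562, -265.1146240234375), 18.744121551513672)
```

Latched: the top is now at 0.086. Next I'll go look at the dock.

Emit:
drive_tool:
  rows:
    - [85,0.1,-0.2,-0.1,0,0,0]
    - [85,0.2,-0.4,-0.2,0,0,0]
    - [85,0.3,-0.6,-0.3,0,0,0]
    - [85,0.4,-0.8,-0.4,0,0,0]
    - [85,0.5,-1.0,-0.4,0,0,0]
    - [85,0.5,-1.0,-0.4,0,0,0]
    - [85,0.5,-1.0,-0.4,0,0,0]

```text
time_s: 4.05
tcp_pos: [0.5307, -0.063, 0.3094]
orientation: [-0.001, 0.983, 0.183, -0.001]
contact_force: [0.4, -0.5, 1.1]
grip_width: 0.0849
finger_force: 0.0
```

```bash
python3 - <<'E'
from h import *
grab('wrist','w3'); s=robot.sense();print(s['tcp_pos'],s['orientation'],s['time_s'])
E
```

```text
[ 0.53054938 -0.06499508  0.30935453] [-5.67028319e-04  9.83395196e-01  1.81470463e-01 -1.42797328e-03] 4.1
```

View pics/w3.png

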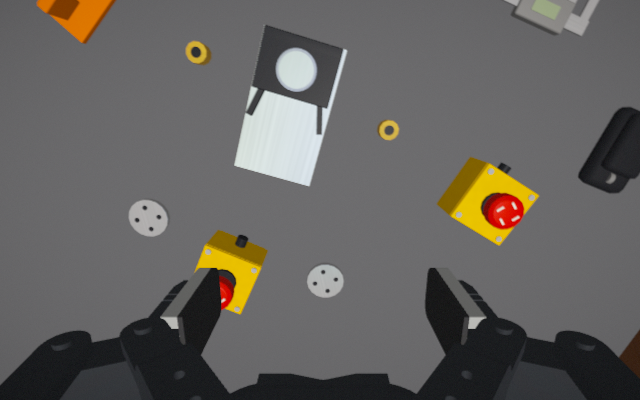

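The dock is in view: plate corners at about (235,165) and (310,186), sleeve mouth edge at (253,87)–(328,107), back corners at (265,25) and (343,48). I'll measure it, then do the carrier.

```bash
cat >> h.py <<'E'
def dock(f,poly):
    P,c,D=cloud(f); m=np.zeros(D.shape,np.uint8); cv2.fillPoly(m,[np.array(poly)],1)
    t=P[(m>0)&(D>0)]
    for lo,hi in [(.022,.032),(.002,.010)]:
        q=t[(t[:,2]>lo)&(t[:,2]<hi)]; 
        if lo<.01: 
            g=c[(m>0)&(D>0)][(t[:,2]>lo)&(t[:,2]<hi)].min(1); q=q[g>150]
        r=cv2.minAreaRect((q[:,:2]*1000).astype(np.float32)); print(len(q),r,cv2.boxPoints(r).round(1).tolist(),np.median(q[:,2]))
E
python3 - <<'E'
from h import *
dock('w3',[(225,165),(312,195),(360,45),(262,15)])
for p in [(235,165),(310,186)]: print(ray('w3',*p,.006))
for p in [(253,87),(328,107),(265,25),(346,48)]: print(ray('w3',*p,.026))
E
```

```text
5059 ((624.1183471679688, 6.620269775390625), (67.21400451660156, 91.22627258300781), 5.3618950843811035) [[586.4000244140625, 48.900001525878906], [594.9000244140625, -41.900001525878906], [661.7999877929688, -35.70000076293945], [653.2999877929688, 55.20000076293945]] 0.025528503065785413
6186 ((575.7792358398438, 1.7888603210449219), (170.0734405517578, 99.48055267333984), 5.283207893371582) [[486.5, 43.5], [495.70001220703125, -55.599998474121094], [665.0, -39.900001525878906], [655.9000244140625, 59.099998474121094]] 0.0053119170744383715
[0.48816531 0.0413368  0.006     ]
[ 0.49694604 -0.05768293  0.006     ]
[0.58675626 0.04484448 0.026     ]
[ 0.5971606  -0.04344462  0.026     ]
[0.65267125 0.05224985 0.026     ]
[ 0.66310305 -0.03923064  0.026     ]
```

Emit:
drive_tool:
  rows:
    - [85,0.1,-0.2,0,0,0,0]
    - [85,0.2,-0.4,0,0,0,0]
    - [85,0.25,-0.6,0,0,0,0]
    - [85,0.25,-0.8,0,0,0,0]
    - [85,0.25,-1.0,0,0,0,0]
    - [85,0.25,-1.0,0,0,0,0]
    - [85,0.25,-1.0,0,0,0,0]

```text
time_s: 4.8
tcp_pos: [0.5065, 0.1387, 0.3103]
orientation: [0.0, 0.984, 0.181, -0.001]
contact_force: [0.4, -0.8, 0.1]
grip_width: 0.0852
finger_force: 0.0
```

```bash
python3 - <<'E'
from h import *
grab('wrist','w4'); s=robot.sense();print(s['tcp_pos'],s['orientation'],s['joints'],s['time_s'])
E
```

```text
[0.50695609 0.1373803  0.31029113] [ 2.93763668e-04  9.83729365e-01  1.79654866e-01 -7.60952272e-04] [ 0.33006188  0.06266182 -0.67131449  1.61105825  0.03945069  1.48311017
 -1.55334012] 4.85
```

View pics/w4.png

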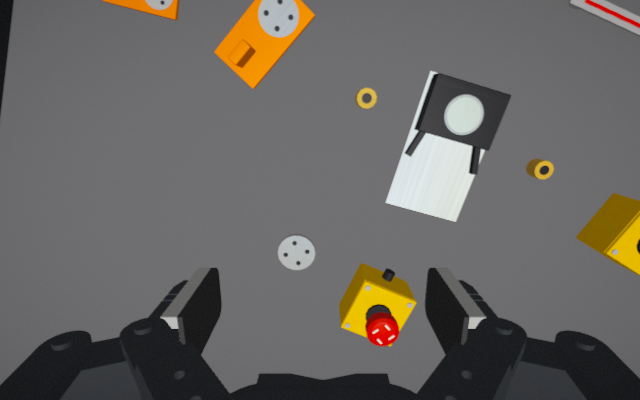

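The carrier's fin is at (242,53) and its disc at (278,16). The rear corners are (214,52) and (254,88), and the right front corner is (315,15).

```bash
cat >> h.py <<'E'
def carrier(f,near):
    P,c,D=cloud(f); h=cv2.cvtColor(c,cv2.COLOR_BGR2HSV); H,S,V=[h[...,i].astype(int) for i in range(3)]
    m=(H>=5)&(H<=18)&(S>150)&(V>90)&(D>0)&(np.hypot(P[...,0]-near[0],P[...,1]-near[1])<.085)
    q=P[m]; pl=q[(q[:,2]<.02)];fn=q[q[:,2]>.036]
    for n,t in [('plate',pl),('fin',fn)]:
        if len(t)>5:
            r=cv2.minAreaRect((t[:,:2]*1000).astype(np.float32)); print(n,len(t),np.round(r[0],1),np.round(r[1],1),round(r[2],1),cv2.boxPoints(r).round(1).tolist(),'z',np.percentile(t[:,2],[5,50,95]).round(4))
E
python3 - <<'E'
from h import *
carrier('w4',(.621,.283))
for p in [(214,52),(254,88),(315,15),(278,16)]: print(ray('w4',*p,.008))
E
```

```text
plate 3371 [633.  288.3] [133.4 111.2] 71.3 [[558.9000244140625, 243.0], [664.2999877929688, 207.3000030517578], [707.0999755859375, 333.6000061035156], [601.7000122070312, 369.29998779296875]] z [0.0047 0.0072 0.0089]
fin 304 [592.  269.4] [12.2 25.9] 67.6 [[577.5999755859375, 268.70001220703125], [601.5999755859375, 258.79998779296875], [606.2999877929688, 270.1000061035156], [582.2999877929688, 280.0]] z [0.0381 0.0401 0.0415]
[0.58362414 0.30353394 0.008     ]
[0.56227393 0.24787044 0.008     ]
[0.6616979  0.20689984 0.008     ]
[0.64581836 0.24583606 0.008     ]
```

The fin is at about (0.5925, 0.2690) with carrier yaw -22.4°. The plate and fin fits agree, and the fin reads 12.2x25.9 mm as expected. I'll hover over it.

Emit:
drive_tool:
  rows:
    - [40,0.12,-0.09,0.1,0,0,0.19]
    - [40,0.25,-0.18,0.3,0,0,0.38]
    - [40,0.38,-0.28,0.5,0,0,0.57]
    - [40,0.51,-0.37,0.7,0,0,0.76]
    - [40,0.63,-0.463,0.85,0,0,0.958]
    - [40,0.632,-0.463,1.0,0,0,0.958]
    - [40,0.632,-0.463,1.0,0,0,0.958]
    - [40,0.632,-0.463,1.0,0,0,0.958]

```text
time_s: 5.65
tcp_pos: [0.5924, 0.2683, 0.1105]
orientation: [0.001, 0.981, -0.194, -0.001]
contact_force: [0.4, 1.2, 0.9]
grip_width: 0.0397
finger_force: 0.0
```

```bash
python3 - <<'E'
from h import *
grab('wrist','w5'); s=robot.sense();print(s['tcp_pos'],s['orientation'],s['joints'],s['time_s'])
x=q2R(s['orientation'])[:,0];print(np.degrees(np.arctan2(x[1],x[0])))
carrier('w5',(.605,.265))
E
```

```text
[0.59313224 0.2689998  0.11223319] [ 1.29671595e-04  9.80925435e-01 -1.94383365e-01  6.17231862e-04] [-1.31337234e-03  4.70995188e-01 -6.07720425e-01  1.57149492e+00
  2.84229980e-01  1.18778730e+00 -2.62676932e+00] 5.7
-22.417411530299322
plate 6049 [621.4 258.2] [ 61.2 115.1] 67.5 [[556.5, 252.0], [662.7999877929688, 207.89999389648438], [686.2000122070312, 264.5], [579.9000244140625, 308.6000061035156]] z [0.006  0.0072 0.0084]
fin 725 [592.7 269.6] [11.6 25.9] 67.7 [[578.5, 269.20001220703125], [602.4000244140625, 259.3999938964844], [606.7999877929688, 270.1000061035156], [582.9000244140625, 279.8999938964844]] z [0.0385 0.0401 0.0412]
```

View pics/w5.png

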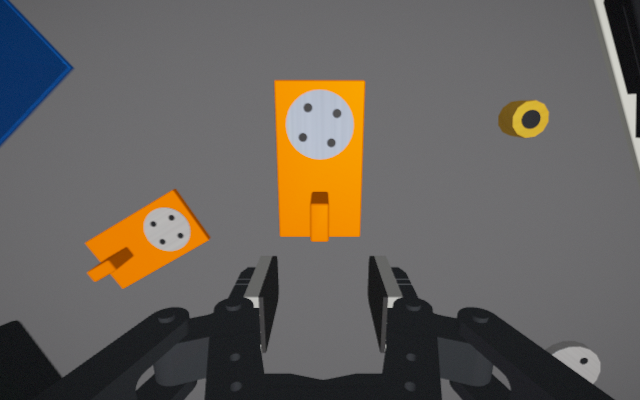

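The view shows the fin centred between the pads at (320,220), and the big 110x60 plate is the one meant (61x115 mm measured). Joint 7 is close to its limit at -2.63, so I'll descend in two steps and check it.

Emit:
drive_tool:
  rows:
    - [40,0,0,0.1,0,0,0]
    - [40,0,0,0.2,0,0,0]
    - [40,0,0,0.25,0,0,0]
    - [40,0,0,0.25,0,0,0]

```text
time_s: 6.1
tcp_pos: [0.592, 0.2696, 0.0616]
orientation: [0.0, 0.981, -0.194, 0.0]
contact_force: [-0.3, -0.1, -0.7]
grip_width: 0.0397
finger_force: 0.0
```

```bash
python3 - <<'E'
from h import *
s=robot.sense();print(s['tcp_pos'],s['joints'],s['time_s'])
E
```

```text
[0.59202073 0.26959104 0.06157319] [-0.02653915  0.51611665 -0.57521663  1.61509917  0.30655042  1.10201122
 -2.64291049] 6.1
```

Emit:
drive_tool:
  rows:
    - [40,0,0,0.1,0,0,-0.03]
    - [40,0,0,0.18,0,0,-0.03]
    - [40,0,0,0.22,0,0,-0.03]
    - [40,0,0,0.235,0,0,-0.03]
    - [40,0,0,0.235,0,0,-0.03]

```text
time_s: 6.6
tcp_pos: [0.5917, 0.2709, 0.0142]
orientation: [0.0, 0.983, -0.182, -0.0]
contact_force: [0.4, 0.8, 0.4]
grip_width: 0.0401
finger_force: 0.0
```

Emit:
drive_tool:
  rows:
    - [0,0,0,0,0,0,0]
    - [0,0,0,0,0,0,0]
    - [0,0,0,0,0,0,0]
    - [0,0,0,0,0,0,0]
    - [0,0,0,0,0,0,0]
    - [0,0,0,0,0,0,0]
  force: 50

```text
time_s: 7.2
tcp_pos: [0.5923, 0.2711, 0.0152]
orientation: [-0.0, 0.983, -0.182, 0.001]
contact_force: [-0.5, -0.2, 5.2]
grip_width: 0.0107
finger_force: 49.6
```

Gripped: width 10.7 mm at 50 N. I'll lift, rotate toward the dock heading and carry.

Emit:
drive_tool:
  rows:
    - [0,0,0,-0.15,0,0,0]
    - [0,0,0,-0.3,0,0,-0.1]
    - [0,0,0.12,-0.35,0,0,-0.2]
    - [0,0,0.3,-0.35,0,0,-0.35]
    - [0,-0.02,0.5,-0.35,0,0,-0.5]
    - [0,-0.03,0.7,-0.35,0,0,-0.584]
    - [0,-0.04,0.8,-0.35,0,0,-0.584]
    - [0,-0.04,0.8,-0.35,0,0,-0.584]

```text
time_s: 8.0
tcp_pos: [0.5256, 0.1198, 0.0832]
orientation: [0.002, 0.999, 0.044, -0.001]
contact_force: [0.0, 0.6, -1.3]
grip_width: 0.0111
finger_force: 48.9
```

```bash
python3 - <<'E'
from h import *
grab('wrist','w6'); s=robot.sense();print(s['tcp_pos'],s['joints'],s['time_s'],s['grip_width'])
Rm=q2R(s['orientation']);x=Rm[:,0];print(np.degrees(np.arctan2(x[1],x[0])))
print((Rm.T@(np.array([.4682,-.0081,.085])-s['tcp_pos']))/.2)
print('disc',ray('w3',325,281,.008),ray('w3',148,218,.008))
P,c,D=cloud('w6'); h=cv2.cvtColor(c,cv2.COLOR_BGR2HSV); H,S,V=[h[...,i].astype(int) for i in range(3)]
m=(H>=5)&(H<=18)&(S>150)&(V>90)&(D>0)&(P[...,2]>.04)
n,l,st,ce=cv2.connectedComponentsWithStats(m.astype(np.uint8));i=1+st[1:,4].argmax();q=P[l==i]
print(st[i],np.percentile(q[:,2],[2,50,98]))
r=cv2.minAreaRect((q[:,:2]*1000).astype(np.float32));print(r)
print(cv2.boxPoints(r))
E
```

```text
[0.52647428 0.12234899 0.08371889] [ 0.32242914  0.28311484 -0.67861228  1.87305029  0.20374298  1.05611953
 -1.91828799] 8.05 0.01122516691199133
5.1860244054720175
[-0.34914135  0.62324414 -0.00537486]
disc [ 0.3771334  -0.12497241  0.008     ] [0.37900755 0.12827461 0.008     ]
[  250    60   150   270 21104] [0.07374556 0.07519174 0.10864925]
((559.6052856445312, 121.88687133789062), (108.51924896240234, 60.34247970581055), 4.596658229827881)
[[503.1022   147.61266 ]
 [507.93814   87.464264]
 [616.1084    96.16109 ]
 [611.27246  156.30948 ]]
```

View pics/w6.png

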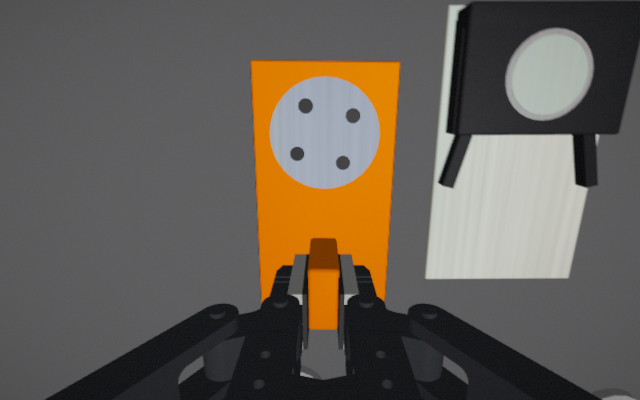

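The carrier is level and square in the grip, with its front edge at (251–400,62) and the dock at the right. I'll go to a hover in front of the mouth and measure both in one image.

Emit:
drive_tool:
  rows:
    - [0,-0.08,0.12,0,0,0,0]
    - [0,-0.17,0.28,0,0,0,-0.01]
    - [0,-0.26,0.44,0,0,0,-0.01]
    - [0,-0.33,0.56,0,0,0,-0.01]
    - [0,-0.35,0.613,0,0,0,-0.013]
    - [0,-0.35,0.613,0,0,0,-0.013]
    - [0,-0.35,0.613,0,0,0,-0.013]
    - [0,-0.35,0.613,0,0,0,-0.013]

```text
time_s: 8.85
tcp_pos: [0.4695, -0.0024, 0.0843]
orientation: [-0.0, 0.999, 0.053, 0.0]
contact_force: [0.2, -0.4, -1.9]
grip_width: 0.0111
finger_force: 49.0
```

```bash
cat >> h.py <<'E'
def both(f):
    P,c,D=cloud(f); h=cv2.cvtColor(c,cv2.COLOR_BGR2HSV); H,S,V=[h[...,i].astype(int) for i in range(3)]
    ok=(D>0)&(P[...,0]<.72)
    m=(H>=5)&(H<=18)&(S>150)&(V>90)&ok
    n,l,st,ce=cv2.connectedComponentsWithStats(m.astype(np.uint8));i=1+st[1:,4].argmax();q=P[l==i]
    zt=np.median(q[:,2]); print('carrier z',zt,np.percentile(q[:,2],98)); q=q[abs(q[:,2]-zt)<.005]
    s=robot.sense();Rm=q2R(s['orientation']);x=Rm[:,0];print('tcp',s['tcp_pos'],'head',np.degrees(np.arctan2(x[1],x[0])),s['time_s'],s['contact_force'])
    k=(V<90)&(P[...,2]>.021)&(P[...,2]<.032)&(abs(P[...,1])<.09)&(P[...,0]>.53)&ok
    n,l,st,ce=cv2.connectedComponentsWithStats(k.astype(np.uint8));i=1+st[1:,4].argmax();d=P[l==i]
    for nm,t in [('car',q),('sleeve',d)]:
        # everything in tool xy: side edges as fn of tool x
        u=(t-s['tcp_pos'])@Rm*1000; xs=[];mid=[]
        for a in np.arange(np.ceil(u[:,0].min()/4)*4,u[:,0].max()-4,4):
            w=u[(u[:,0]>=a)&(u[:,0]<a+4),1]
            if len(w)>10: xs.append(a+2);mid.append([(w.min()+w.max())/2,w.max()-w.min()])
        mid=np.array(mid);w=np.median(mid[:,1]);g=abs(mid[:,1]-w)<4
        p=np.polyfit(np.array(xs)[g],mid[g,0],1)
        print(nm,'x',u[:,0].min().round(1),u[:,0].max().round(1),'width',w.round(1),'slope deg',np.degrees(p[0]).round(2),'mid@60',np.polyval(p,60).round(2),'mid@150',np.polyval(p,150).round(2))
E
python3 - <<'E'
from h import *
grab('wrist','w7');both('w7')
E
```

```text
carrier z 0.07647603767817106 0.1098241985074075
tcp [ 0.46939306 -0.00255001  0.08431189] head 6.104541564656245 8.9 [ 0.09979397  0.47605049 -1.64036717]
car x -19.7 88.7 width 59.6 slope deg 0.68 mid@60 1.05 mid@150 2.13Traceback (most recent call last):
  File "<stdin>", line 2, in <module>
  File "h.py", line 50, in both
    mid=np.array(mid);w=np.median(mid[:,1]);g=abs(mid[:,1]-w)<4
                                  ~~~^^^^^
IndexError: too many indices for array: array is 1-dimensional, but 2 were indexed
```

View pics/w7.png

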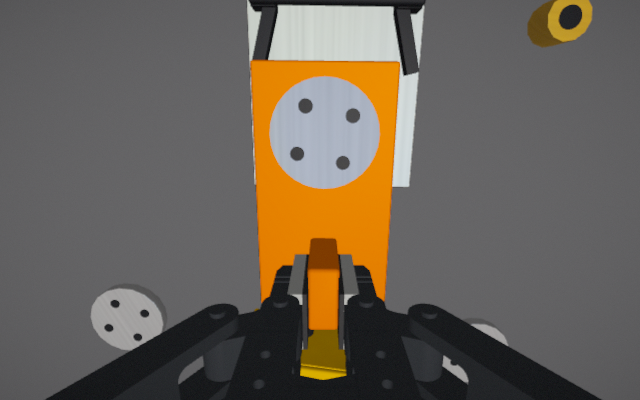

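The carrier heading (5.4°) matches the dock (5.3°), but the carrier sits about 5.5 mm left of the dock axis. I'll shift right and descend.

Emit:
drive_tool:
  rows:
    - [0,0,0.0275,0,0,0,0]
    - [0,0,0.0275,0.1,0,0,0]
    - [0,0,0.0275,0.2,0,0,0]
    - [0,0,0.0275,0.27,0,0,0]
    - [0,0,0.0275,0.3,0,0,0]
    - [0,0,0.0275,0.3,0,0,0]

```text
time_s: 9.5
tcp_pos: [0.4689, -0.0096, 0.0236]
orientation: [-0.0, 0.999, 0.052, -0.001]
contact_force: [0.8, 0.0, -1.1]
grip_width: 0.0111
finger_force: 49.0
```

```bash
sed -i 's/(P\[...,2\]>.021)&(P\[...,2\]<.032)/(P[...,2]>.019)\&(P[...,2]<.034)/' h.py; python3 - <<'E'
from h import *
grab('wrist','w8')
try: both('w8')
except Exception as e: print(e)
P,c,D=cloud('w8')
g=c.max(2)
for v in (0,4,8,14,20,30,40):
    e=np.where(np.abs(np.diff(g[v].astype(int)))>35)[0]; print(v,[(int(u),int(g[v,u]),int(g[v,u+2]),P[v,u+2].round(4).tolist()) for u in e if 150<u<500][:14])
E
```

```text
carrier z 0.015615867083833945 0.049017499436977134
tcp [ 0.46958232 -0.00965449  0.02431226] head 5.967325127750475 9.55 [-0.570122   -0.07660921 -0.83356434]
attempt to get argmax of an empty sequence
0 [(198, 96, 183, [0.5751, 0.0508, 0.0055]), (206, 188, 54, [0.5734, 0.0447, 0.0146]), (207, 130, 42, [0.5735, 0.0444, 0.0143]), (233, 36, 187, [0.5765, 0.0366, 0.0057]), (407, 193, 71, [0.5832, -0.0328, 0.0075]), (408, 151, 15, [0.5829, -0.033, 0.0088]), (409, 71, 9, [0.5825, -0.0331, 0.0104]), (433, 47, 178, [0.585, -0.0438, 0.0049]), (434, 86, 196, [0.585, -0.0442, 0.0052]), (443, 189, 98, [0.5871, -0.0495, -0.0008]), (444, 144, 90, [0.5873, -0.05, -0.0014])]
4 [(198, 85, 183, [0.5738, 0.051, 0.0049]), (206, 154, 41, [0.5718, 0.0444, 0.0154]), (207, 82, 42, [0.5718, 0.0439, 0.0158]), (232, 18, 178, [0.5754, 0.0374, 0.004]), (233, 125, 190, [0.5752, 0.0368, 0.0049]), (408, 190, 38, [0.5819, -0.0335, 0.0076]), (409, 127, 19, [0.5814, -0.0335, 0.0095]), (434, 48, 189, [0.5835, -0.0443, 0.0056]), (435, 144, 197, [0.5836, -0.0448, 0.0052]), (443, 185, 88, [0.5856, -0.0497, -0.0006]), (4
[... 1344 characters left out ...]
.0499, -0.0]), (442, 152, 91, [0.5797, -0.0506, -0.001])]
30 [(200, 89, 148, [0.5641, 0.0499, 0.0055]), (202, 148, 43, [0.5627, 0.0459, 0.0153]), (203, 83, 42, [0.5629, 0.0458, 0.0144]), (227, 17, 176, [0.5652, 0.0387, 0.0059]), (228, 56, 192, [0.5655, 0.0387, 0.0044]), (412, 194, 39, [0.5725, -0.0365, 0.0087]), (413, 131, 19, [0.5724, -0.0368, 0.0093]), (437, 48, 178, [0.5744, -0.0477, 0.0047]), (438, 86, 192, [0.5743, -0.0478, 0.0056]), (440, 192, 106, [0.5756, -0.0503, -0.0]), (441, 156, 92, [0.5758, -0.0509, -0.0008])]
40 [(226, 25, 191, [0.5615, 0.0391, 0.0054]), (414, 169, 14, [0.5689, -0.038, 0.0087]), (415, 91, 11, [0.5687, -0.038, 0.0102]), (439, 59, 97, [0.5718, -0.0508, -0.0007])]
```

View pics/w8.png

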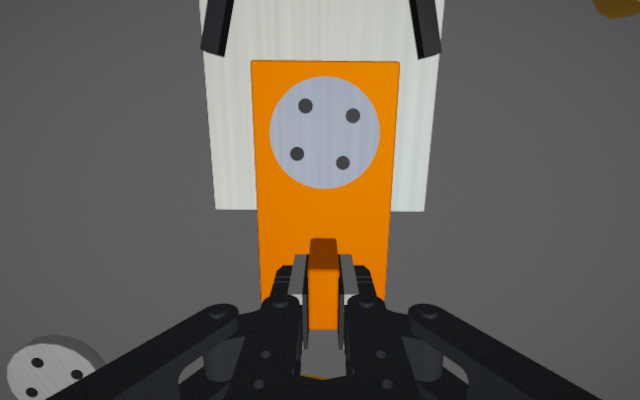

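The guides' inner edges at row 0 are 233 and 407 (mid 320), the plate mid is about 320, and the carrier front is 251–399 (mid 325). So the carrier is about 1.5–2 mm right of the axis and turned 0.4°. I'll correct that and slide in.

Emit:
drive_tool:
  rows:
    - [0,0,-0.007,0,0,0,-0.009]
    - [0,0.05,-0.007,0,0,0,-0.009]
    - [0,0.1,-0.007,0,0,0,-0.009]
    - [0,0.15,-0.007,0,0,0,-0.009]
    - [0,0.2,-0.007,0,0,0,-0.009]
    - [0,0.25,-0.006,0,0,0,-0.009]
    - [0,0.3,-0.006,0,0,0,-0.009]
    - [0,0.3,-0.006,0,0,0,-0.009]

```text
time_s: 10.35
tcp_pos: [0.5306, -0.002, 0.0244]
orientation: [-0.0, 0.998, 0.056, 0.001]
contact_force: [0.7, 0.2, -1.7]
grip_width: 0.0111
finger_force: 49.0
```

Emit:
drive_tool:
  rows:
    - [0,0.03,0,0.005,0,0,0]
    - [0,0.06,0,0.008,0,0,0]
    - [0,0.09,0,0.01,0,0,0]
    - [0,0.11,0,0.01,0,0,0]
    - [0,0.125,0,0.01,0,0,0]
    - [0,0.125,0,0.01,0,0,0]

```text
time_s: 10.95
tcp_pos: [0.5543, 0.0005, 0.0224]
orientation: [-0.0, 0.998, 0.055, 0.0]
contact_force: [-0.4, 0.1, -0.7]
grip_width: 0.0109
finger_force: 49.0
```

Emit:
drive_tool:
  rows:
    - [0,0.005,0,0,0,0,0]
    - [0,0.01,0,0,0,0,0]
    - [0,0.015,0,0,0,0,0]
    - [0,0.02,0,0,0,0,0]
    - [0,0.02,0,0,0,0,0]

```text
time_s: 11.45
tcp_pos: [0.5575, 0.0008, 0.0222]
orientation: [0.0, 0.998, 0.055, -0.0]
contact_force: [-0.7, 0.2, -0.9]
grip_width: 0.0111
finger_force: 49.0
```

Emit:
drive_tool:
  rows:
    - [0,0.005,0,0.005,0,0,0]
    - [0,0.01,0,0.005,0,0,0]
    - [0,0.015,0,0.005,0,0,0]
    - [0,0.02,0,0.005,0,0,0]
    - [0,0.02,0,0.005,0,0,0]

```text
time_s: 11.95
tcp_pos: [0.5576, 0.0007, 0.0211]
orientation: [0.001, 0.998, 0.055, -0.005]
contact_force: [-13.2, -0.7, 11.9]
grip_width: 0.0111
finger_force: 51.1
```

The end stop is reached: x is stalled at 0.5576 with -13 N. I'll relax the push and release narrowly.

Emit:
drive_tool:
  rows:
    - [0,-0.012,0,-0.003,0,0,0]
    - [0,-0.016,0,-0.003,0,0,0]
    - [24,-0.016,0,-0.003,0,0,0]
    - [24,-0.016,0,-0.003,0,0,0]
    - [24,-0.016,0,-0.003,0,0,0]
    - [24,-0.016,0,-0.003,0,0,0]

```text
time_s: 12.55
tcp_pos: [0.5592, 0.0011, 0.0221]
orientation: [-0.0, 0.998, 0.055, 0.0]
contact_force: [-0.6, -0.1, 0.2]
grip_width: 0.0238
finger_force: 0.0
```

Emit:
drive_tool:
  rows:
    - [24,0,0,-0.08,0,0,0]
    - [24,0,0,-0.25,0,0,0]
    - [24,0,0,-0.5,0,0,0]
    - [24,-0.1,0,-0.75,0,0,0]
    - [24,-0.25,0,-0.9,0,0,0]
    - [24,-0.4,0,-1.0,0,0,0]
    - [24,-0.4,0,-1.0,0,0,0]

```text
time_s: 13.25
tcp_pos: [0.4788, -0.0082, 0.2266]
orientation: [0.002, 0.998, 0.055, 0.003]
contact_force: [0.3, -0.4, 1.5]
grip_width: 0.024
finger_force: 0.0
```

```bash
python3 - <<'E'
from h import *
grab('wrist','w9');grab('side','s9'); s=robot.sense();print(s['tcp_pos'],s['joints'],s['time_s'])
P,c,D=cloud('w9'); h=cv2.cvtColor(c,cv2.COLOR_BGR2HSV); H,S,V=[h[...,i].astype(int) for i in range(3)]
m=(H>=5)&(H<=18)&(S>150)&(V>90)&(D>0)&(abs(P[...,1])<.06)&(P[...,0]<.62)
q=P[m];pl=q[q[:,2]<.022];fn=q[q[:,2]>.041]
for t in (pl,fn):
    r=cv2.minAreaRect((t[:,:2]*1000).astype(np.float32));print(len(t),r,cv2.boxPoints(r).tolist(),np.median(t[:,2]))
m=(V<90)&(P[...,2]>.021)&(P[...,2]<.032)&(abs(P[...,1])<.09)&(P[...,0]>.55)&(P[...,0]<.7)
n,l,st,ce=cv2.connectedComponentsWithStats(m.astype(np.uint8));t=P[l==1+st[1:,4].argmax()]
print(cv2.boxPoints(cv2.minAreaRect((t[:,:2]*1000).astype(np.float32))).tolist())
m=(np.minimum.reduce(c,2)>140)&(abs(P[...,2]-.006)<.004)&(abs(P[...,1])<.1)&(P[...,0]<.6)&(P[...,0]>.45);t=P[m]
print(len(t),t[:,0].min(),cv2.boxPoints(cv2.minAreaRect((t[:,:2]*1000).astype(np.float32))).tolist())
P,c,D=cloud('s9'); h=cv2.cvtColor(c,cv2.COLOR_BGR2HSV); H,S,V=[h[...,i].astype(int) for i in range(3)]
m=((H<4)|(H>174))&(S>170)&(V>90)&(P[...,1]<-.2)&(P[...,0]>.5)&(P[...,0]<.62);print('red z',np.percentile(P[m][:,2],[5,50,95]))
E
```

```text
[ 0.47959498 -0.00807486  0.22334224] [ 0.59526425 -0.02132979 -0.62065013  1.8525091  -0.01086897  1.30324351
 -1.48258455] 13.35
513 ((564.5706176757812, 0.4687843322753906), (54.936744689941406, 58.88077163696289), 5.989208221435547) [[534.1803588867188, 26.88239097595215], [540.3240356445312, -31.676984786987305], [594.9608764648438, -25.944822311401367], [588.8171997070312, 32.61455535888672]] 0.013402212189408513
170 ((457.76123046875, -8.04568862915039), (225.99688720703125, 12.03174114227295), 4.722238063812256) [[344.6510925292969, -11.352871894836426], [345.6416320800781, -23.343772888183594], [570.871337890625, -4.7385053634643555], [569.880859375, 7.2523956298828125]] 0.045968266323608814
[[586.5048217773438, 47.52533721923828], [594.6112670898438, -41.61022186279297], [643.7037963867188, -37.145530700683594], [635.5973510742188, 51.990028381347656]]
5965 0.4874550182954802 [[486.9844970703125, 43.668174743652344], [496.249267578125, -55.74542236328125], [608.8992919921875, -45.24711608886719], [599.634521484375, 54.166481018066406]]
red z [0.07188565 0.08358481 0.08819625]
```

The carrier is home: its rear edge is at dock x ≈ -54 mm, lateral error about 1 mm, and it lies flat. The button is still latched. I'll go back to the station for the twist.

Emit:
drive_tool:
  rows:
    - [80,0.03,0.2,0,0,0,0]
    - [80,0.08,0.4,0,0,0,0]
    - [80,0.13,0.6,0,0,0,0]
    - [80,0.18,0.8,0,0,0,0]
    - [80,0.22,0.95,0,0,0,0]
    - [80,0.22,0.95,0,0,0,0]
    - [80,0.22,0.95,0,0,0,0]

```text
time_s: 14.05
tcp_pos: [0.5441, -0.1918, 0.2199]
orientation: [-0.001, 0.998, 0.055, -0.001]
contact_force: [0.0, 0.9, -0.1]
grip_width: 0.0802
finger_force: 0.0
```

```bash
python3 - <<'E'
from h import *
grab('wrist','w10'); s=robot.sense();print(s['tcp_pos'],s['joints'],s['time_s'])
Rm=q2R(s['orientation'])
P,c,D=cloud('w10'); h=cv2.cvtColor(c,cv2.COLOR_BGR2HSV); H,S,V=[h[...,i].astype(int) for i in range(3)]
m=((H<4)|(H>174))&(S>150)&(V>80)&(D>0)&(abs(P[...,1]+.26)<.06)&(P[...,2]>.08)
q=P[m];print(len(q),cv2.minEnclosingCircle((q[:,:2]*1000).astype(np.float32)),np.median(q[:,2]),np.percentile(q[:,2],95))
print(Rm.T@(np.array([.5645,-.2657,.057])-s['tcp_pos'])/.2)
E
```

```text
[ 0.54409653 -0.19063225  0.22047058] [ 0.71570672  0.20481918 -0.48403431  1.63845144  0.09581321  1.32471975
 -1.24195742] 14.1
1502 ((564.6171875, -263.7409362792969), 19.17870330810547) 0.08513051946285338 0.08671320442818062
[0.06062208 0.38648608 0.81627569]
```

Emit:
drive_tool:
  rows:
    - [80,0.02,0.15,0,0,0,0]
    - [80,0.061,0.383,0.1,0,0,0]
    - [80,0.061,0.383,0.3,0,0,0]
    - [80,0.061,0.383,0.5,0,0,0]
    - [80,0.061,0.383,0.65,0,0,0]
    - [80,0.061,0.383,0.75,0,0,0]
    - [80,0.061,0.383,0.81,0,0,0]
    - [80,0.061,0.383,0.81,0,0,0]

```text
time_s: 14.9
tcp_pos: [0.5637, -0.2648, 0.0582]
orientation: [-0.001, 0.998, 0.056, -0.001]
contact_force: [0.3, -0.4, -0.4]
grip_width: 0.0797
finger_force: 0.0
```

Emit:
drive_tool:
  rows:
    - [25,0,0,0,0,0,0]
    - [25,0,0,0,0,0,0]
    - [25,0,0,0,0,0,0]
    - [25,0,0,0,0,0,0]
    - [25,0,0,0,0,0,0]
    - [25,0,0,0,0,0,0]
  force: 40

```text
time_s: 15.5
tcp_pos: [0.5653, -0.2647, 0.0614]
orientation: [-0.001, 0.998, 0.056, 0.001]
contact_force: [-2.4, 4.8, 4.6]
grip_width: 0.0381
finger_force: 39.6
```

Gripped on the head (38 mm, 40 N). Now I'll twist clockwise (+rz).

Emit:
drive_tool:
  rows:
    - [25,0,0,-0.008,0,0,0.15]
    - [25,0,0,-0.008,0,0,0.3]
    - [25,0,0,-0.008,0,0,0.45]
    - [25,0,0,-0.008,0,0,0.6]
    - [25,0,0,-0.008,0,0,0.75]
    - [25,0,0,-0.008,0,0,0.9]
    - [25,0,0,-0.008,0,0,0.95]

```text
time_s: 16.2
tcp_pos: [0.5651, -0.2647, 0.0629]
orientation: [-0.001, 0.95, -0.313, 0.0]
contact_force: [-1.8, 5.2, 3.7]
grip_width: 0.0375
finger_force: 40.5
```

Emit:
drive_tool:
  rows:
    - [25,0,0,0,0,0,0.12]
    - [25,0,0,0,0,0,0.24]
    - [25,0,0,0,0,0,0.33]
    - [25,0,0,0,0,0,0.38]
    - [25,0,0,0,0,0,0.38]

```text
time_s: 16.7
tcp_pos: [0.5651, -0.2646, 0.0627]
orientation: [-0.001, 0.893, -0.449, -0.0]
contact_force: [-1.3, 5.3, 4.0]
grip_width: 0.038
finger_force: 40.6
```

```bash
python3 - <<'E'
from h import *
s=robot.sense();print({k:s[k] for k in ['tcp_pos','joints','torque','contact_force','grip_width','time_s']})
x=q2R(s['orientation'])[:,0];print(np.degrees(np.arctan2(x[1],x[0])))
E
```

```text
{'tcp_pos': array([ 0.56506207, -0.26464483,  0.06273748]), 'joints': array([ 0.58957924,  0.40871134, -0.23774982,  1.69529155,  0.10623028,
        1.05055754, -2.18532201]), 'torque': array([0.94929812, 0.5077708 , 0.04376015]), 'contact_force': array([-1.33954775,  5.27814728,  3.97188178]), 'grip_width': 0.038028052391014686, 'time_s': 16.7}
-53.417735057038485
```

The twist was 60° (1.04 rad), with a reaction torque of 0.044 N m, which fits the spring. I'll open and lift.

Emit:
drive_tool:
  rows:
    - [80,0,0,0,0,0,0]
    - [80,0,0,0,0,0,0]
    - [80,0,0,0,0,0,0]
    - [80,0,0,-0.01,0,0,0]
    - [80,0,0,-0.2,0,0,0]
    - [80,0,0,-0.4,0,0,0]
    - [80,0,0,-0.6,0,0,0]
    - [80,0,0,-0.75,0,0,0]

```text
time_s: 17.5
tcp_pos: [0.5651, -0.2673, 0.2147]
orientation: [0.0, 0.893, -0.45, 0.002]
contact_force: [0.1, -0.3, 1.0]
grip_width: 0.0798
finger_force: 0.0
```

Emit:
drive_tool:
  rows:
    - [80,-0.15,0,0,0,0,-0.15]
    - [80,-0.25,0,0,0,0,-0.3]
    - [80,-0.3,0,0,0,0,-0.4]
    - [80,-0.3,0,0,0,0,-0.4]
    - [80,-0.3,0,0,0,0,-0.4]

```text
time_s: 18.0
tcp_pos: [0.5289, -0.2192, 0.2118]
orientation: [0.0, 0.952, -0.306, 0.0]
contact_force: [-0.7, 0.3, 0.3]
grip_width: 0.0801
finger_force: 0.0
```

```bash
python3 - <<'E'
from h import *
grab('wrist','w11');grab('side','s11'); s=robot.sense();print(s['tcp_pos'],s['time_s'],s['contact_force'])
for f in ('w11','s11'):
    P,c,D=cloud(f); h=cv2.cvtColor(c,cv2.COLOR_BGR2HSV); H,S,V=[h[...,i].astype(int) for i in range(3)]
    m=((H<4)|(H>174))&(S>150)&(V>80)&(D>0)&(np.hypot(P[...,0]-.5645,P[...,1]+.265)<.03)&(P[...,2]>.06)
    q=P[m];print(len(q), len(q) and np.percentile(q[:,2],[5,50,95]))
m=(H>=5)&(H<=18)&(S>150)&(D>0)&(abs(P[...,1])<.06)&(P[...,0]>.5)&(P[...,0]<.65)&(P[...,2]>.04);print('fin',P[m].mean(0),P[m].min(0),P[m].max(0))
E
```

```text
[ 0.52901657 -0.21944131  0.21148042] 18.1 [ 0.01331802 -0.51046183  0.19313279]
1924 [0.09176745 0.09409129 0.09564267]
90 [0.08159195 0.09269489 0.09749585]
fin [0.55876407 0.00299149 0.04518629] [ 0.54771879 -0.00392196  0.04027301] [0.57109248 0.00964932 0.04927777]
```

The button is back up (top at 0.096), and the carrier is still home. I'll hand the job in.

```bash
python3 -c "
from h import *
print(robot.close_job())"
```

```text
the job is handed in; nothing more can be done
None
```

I pressed and latched the stop button, slid the carrier home in the dock and let go, then twisted the button clockwise so it sprang back up; I handed the job in at about 18 s and got no verdict back.

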